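# Hold the chip holder home on the imaging stage

## Task

Lift the chip holder (dark plate with a white block on it) from the bench onto the rig's stage plate, pin header on the end away from the stop block, and bring it flush against the long fence and up to the stop block. Hold it there with one diagonal push, down onto the plate and back against the fence, firmly but not hard, ready for its clamps: finish while still holding and pushing, do not let go. Leave the other things on the bench alone.

Things in the scene. Friction and masses are not known exactly. Their poses are not given: they have to be found in the camera images.
- holder_block (a point): Chip holder (loose, 0.2 to 0.4 kg, flat on the bench): dark plate 80 (x) by 110 (y) by 10 mm; fixed on its middle a white block 16 (x) by 50 (y) by 24 mm, good to grip across its 16 mm. Point: centre of the white block, 22 mm above the plate's underside, over the plate's middle. Axes: z up, +x to the long edge that goes to the fence, +y to the bare end that goes to the stop block.
- holder_header (a point): Middle of the holder's black pin header, 44 (x) by 8 (y) by 9 mm, lying on top of the plate along its -y end: 46 mm in -y from the holder's centre. Holder axes. On the white block stand two small round ports, 9 mm across and 11 mm high, 16 mm either side of its middle along y.
- holder_back (a point): Middle of the holder's long +x edge (the one for the fence): 40 mm in +x from the holder's centre, 5 mm above its underside. Holder axes. Its smooth metal slides easily on plate and fence (friction about 0.3). A push of about 10 N against the fence and 10 N down is right; over 60 N on any contact of the holder would crack its glass chip.
- holder_end (a point): Point on the holder's short +y end (the one for the stop block): 55 mm in +y and 22 mm in +x from the holder's centre, 5 mm above its underside. Holder axes.
- rig: The imaging rig, fixed to the bench: a dark 300 mm square breadboard 13 mm thick with four posts and the stage plate on top. Origin on the bench under the middle of the breadboard. Axes: z up, +x from the robot side to the fence, +y along the fence to the stop block.
- stage_plate: Flat aluminium stage plate on the posts, 220 (x) by 280 (y) by 12 mm, its top 125 mm above the bench, with a 50 by 70 mm window (middle at x = 33, y = 20 mm) that the holder covers. Origin: centre of its underside, 113 mm above the bench; axes as the rig. Low bolt heads (4 mm) near its two robot-side corners (x = -90, y = -120 and 120 mm).
- fence: Steel fence along the far (+x) edge of the stage plate, 16 (x) by 260 (y) by 12 mm high, two black clamp screws on top (16 mm across, reaching 25 mm above the stage plate), clamps swung clear. Origin: on the stage plate's top, at the middle of the foot of its working face, which looks to -x, to the robot. Axes as the rig.
- stop_block: Small steel stop block fixed on the stage plate in front of the fence, touching it: 36 (x) by 24 (y) by 16 mm with a black knob 11 mm high on top. Axes as the rig. Origin: on the plate's top, where the fence's working face meets the block's own working face, which looks to -y; the block fills x from -36 to 0, y from 0 to 24 mm.
- target_center (a point): Bystander: a bare dark plate 80 by 110 by 10 mm with a round glass in its middle, no block on it; loose on the bench. Point at its centre.
- condenser: Bystander: a black condenser lens unit 114 mm high, up to 114 mm across, standing on the bench. Origin at the centre of its underside.
- hex_driver: Bystander: a screwdriver 160 mm long lying on the bench.
- screw_jar: Bystander: a small glass jar 48 mm across and 55 mm high standing on the bench. Origin at the centre of its underside.
Not all that is in view belongs to the job. Of the things shaped like the part that bears holder_block, the dark steel one is meant.

How it is judged:
By the outcome, as a careful person would: the job done as asked, in the order asked, and still so for the second after the job is handed in, while the arm keeps its last pose, push and grip.
It also fails if it takes over 51 s, if anything falls off the work surface, if the arm or the gripper's body presses on something with over 40 N, if the wrist force passes 120 N, or if a joint passes its speed limit or range.

## Robot

A 7-joint arm with a two-finger parallel gripper is mounted at the origin on the work surface. World frame = base frame: x ahead of the robot, y to its left, z up, the work surface at z = 0. Lengths are in mm, angles in rad, forces in N, time in s.
With the tool pointing down it reaches from about 400 to 875 mm from the base axis. Payload 19.3 kg.
Tool frame: the origin (TCP) lies at the very end of the fingers, on their centre line; the grasp point (between the pads) lies 19 mm behind it (grip_point_offset is the z of the grasp point in the tool frame, in mm); z points along the fingers, x is the direction in which the jaws open and shut, and the axes are right-handed (so a half turn about z gives the same grasp; the last joint's range is limited). The gripper opens to 85 mm and grips with 20 to 120 N. Pads are 22 mm wide; open, the fingers measure 114 mm over their backs; the gripper's body (76 mm by 85 mm) begins 54 mm behind the grasp point. The pads swing forward as they close: fully open they stand 13 mm farther back than shut.
Start: joints at [1.165, 0.521, -0.036, 1.599, 0.021, 1.021, -0.113], TCP at [205.925, -590.093, 231.291] pointing down, gripper open.
Joint ranges: [-2.91, 2.91], [-0.3, 2.13], [-1.5, 1.42], [0.17, 2.43], [-1.26, 4.41], [0.16, 1.93], [-2.52, 2.52]. Speed limits (rad/s): [1.89, 1.89, 2.39, 2.39, 3.01, 3.01, 3.01].

## Interface

Orientations are given as a 3x3 rotation matrix whose columns are the frame's x, y, z axes.
In Python, from workcell import movep, movel, goto_joints, open_gripper, clamp, wait, inverse_kinematics, read_state, camera, PlanningError, finish_job, grip_point_offset gives the robot as it stands. Calls block until the motion is done:
- movep(position, orientation): joint-space move of the TCP to a pose.
- movel(position, frame=None, max_speed=150, guard=None): straight line of the TCP; frame=None keeps the orientation; max_speed is the mean speed in mm/s. With guard (N) it stops when the force on the tool has changed by that much, and returns True; else False.
- goto_joints(angles): joint-space move.
- open_gripper() and clamp(): open the fingers fully, or close them until they stop; the grip force is fixed at half the most.
- wait(seconds).
- inverse_kinematics(position, orientation): joint angles nearest the present ones, or None.
- read_state(): the state.
- camera(name): name is "side" or "top"; returns a dict with "image" (384x512x3 uint8, blue, green, red), "range_z" (384x512 float32, mm along the optical axis (not along the pixel's ray), 0 where there is no reading), "fx", "fy", "cx", "cy" (pixels), "cam_to_world" (4x4, takes a point from camera to world coordinates). Camera axes: x right, y up, looking along -z (the intrinsics and any distortion apply to the point x, -y, -z); pixel columns grow to the right and rows downward; lengths in mm; the calibration is good to about 2 mm. A picture is of the moment at which its call begins.
A pose or a line that the arm cannot do raises PlanningError and nothing moves.
- finish_job(): hands the job in, once; it reports no verdict.
The state is a dict: "time": time; "qpos": joint angles; "qvel": joint speeds; "joint_efforts": joint torques, N m; "eef_pos": TCP position; "tool_rot": TCP orientation; "ft_force": force on the tool from outside, world axes, zero at the start; "torque": the same for the moment, N m; "finger_gap": finger opening in mm.
Only numpy, scipy, OpenCV 4.12 (cv2) and the standard library are available. Lean on these libraries where they do the work, as an engineer would, in place of code of your own. Each camera call takes 0.05 s, during which the arm holds its last target. There are 200 camera calls.

## Working session

There is one attempt and no reset: what is moved stays moved. The work goes in short steps, each a Python script; the robot and the scene stay as the last script left them, time stands still between calls to the robot, and variables do not carry over. Pictures are saved under pics/ and viewed, about 8 in all and at most 12, crops included, and the job is handed in when it is done.

```bash
mkdir -p pics; ls
cat > h.py <<'E'
import numpy as np, cv2
from workcell import *
def grab(name,fn=None):
    c=camera(name)
    np.savez(f'{fn or name}.npz',**{k:c[k] for k in c})
    cv2.imwrite(f'pics/{fn or name}.png',c['image'])
    return c
def load(fn): 
    return np.load(f'{fn}.npz')
def ray(c,u,v):
    d=np.array([(u-c['cx'])/c['fx'],-(v-c['cy'])/c['fy'],-1.])
    T=c['cam_to_world']; return T[:3,3],T[:3,:3]@d
def p3(c,u,v):  # from depth
    o,d=ray(c,u,v); return o+d*float(c['range_z'][int(v),int(u)])
def pz(c,u,v,z):
    o,d=ray(c,u,v); return o+d*(z-o[2])/d[2]
def proj(c,P):
    T=c['cam_to_world']; q=T[:3,:3].T@(np.asarray(P,float)-T[:3,3])
    return np.array([float(c['cx'])-c['fx']*q[0]/q[2], float(c['cy'])+c['fy']*q[1]/q[2]])
E
python3 - <<'E'
from h import *
for n in("side","top"):
    c=grab(n,n+'0'); print(n,[k for k in c],c['fx'],c['cx'],c['cy'],np.round(c['cam_to_world'],3).tolist())
    print([c[k] for k in c if k not in('image','range_z','cam_to_world')])
a,b=[cv2.imread(f'pics/{n}0.png') for n in('side','top')]
s=read_state(); print(s['time'],s['eef_pos'],s['tool_rot'],s['finger_gap'],grip_point_offset)
E
```

```text
pics
side ['image', 'range_z', 'fx', 'fy', 'cx', 'cy', 'cam_to_world'] 383.5393721976915 259.39078859087687 195.08268462933427 [[-0.706, 0.395, -0.588, 64.385], [-0.708, -0.399, 0.582, 483.126], [-0.005, 0.827, 0.562, 632.855], [0.0, 0.0, 0.0, 1.0]]
[383.5393721976915, 383.5393721976915, 259.39078859087687, 195.08268462933427]
top ['image', 'range_z', 'fx', 'fy', 'cx', 'cy', 'cam_to_world'] 454.4011596339651 257.3363632080005 182.3396355165368 [[-0.004, 0.985, -0.173, 446.687], [-1.0, -0.002, 0.012, -31.829], [0.011, 0.173, 0.985, 1120.922], [0.0, 0.0, 0.0, 1.0]]
[454.4011596339651, 454.4011596339651, 257.3363632080005, 182.3396355165368]
0.1 [ 205.82172323 -589.82386455  230.80641781] [[ 3.29520925e-01 -9.44148204e-01 -3.57473272e-04]
 [-9.44147758e-01 -3.29521117e-01  9.18477700e-04]
 [-9.84974064e-04  3.48499666e-05 -9.99999514e-01]] 85.39915046035269 -18.700000000000003
```

View pics/side0.png

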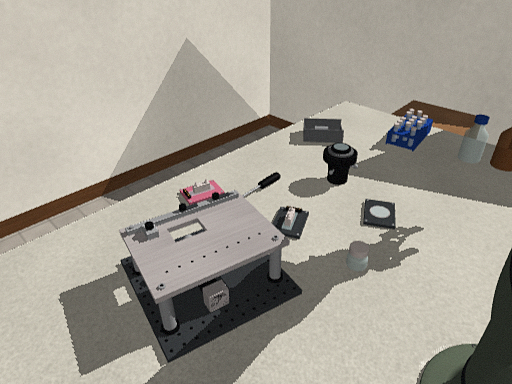

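View pics/top0.png

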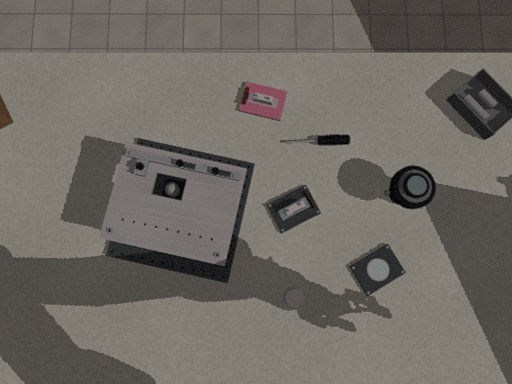

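The side view shows the rig at about (200,250), the dark holder at (290,220), a red decoy at (203,192), the target plate at (379,213) and the jar at (358,256). In the top view the rig is at (180,205), with the stop block at (139,166) on the fence's left (+y) end. The holder is at (293,208).

Run:
```python
import cv2
a=cv2.imread('pics/top0.png')[135:275,95:335]; b=cv2.imread('pics/side0.png')[170:310,110:320]
a=cv2.convertScaleAbs(a,alpha=1.7,beta=15); b=cv2.convertScaleAbs(b,alpha=1.3,beta=10)
t=cv2.resize(a,(800,467),interpolation=cv2.INTER_CUBIC); cv2.imwrite('pics/topc.png',t)
s=cv2.resize(b,(800,533),interpolation=cv2.INTER_CUBIC); cv2.imwrite('pics/sidec.png',s)
```

```text
(no output)
```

View pics/topc.png

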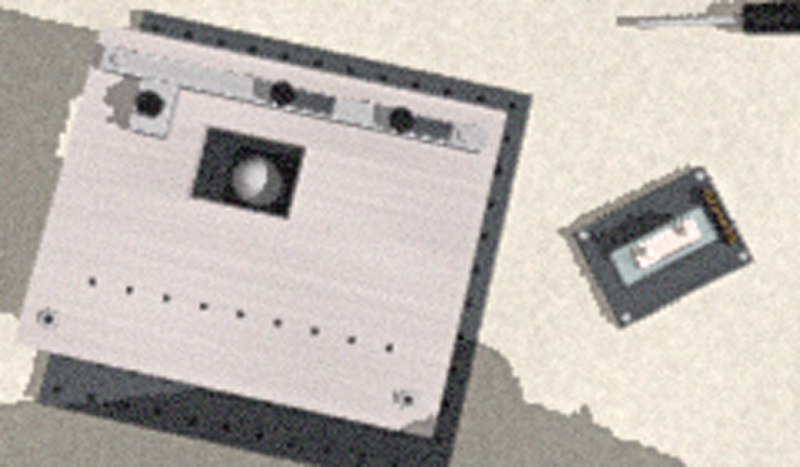

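View pics/sidec.png

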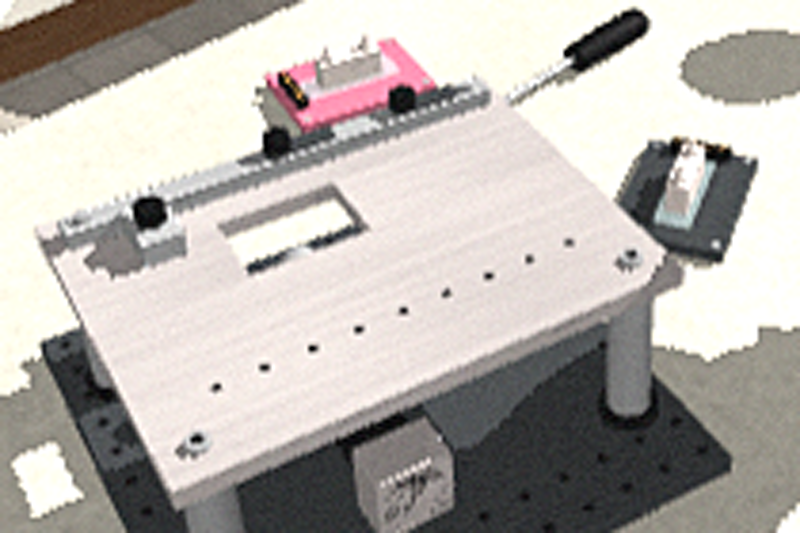

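The top crop shows the holder's header at its right end (722,215). The plate's top corners are at (700,167), (750,262), (624,326) and (575,232), and the white block is centred near (672,240). The fence runs from (480,145) to (105,60), with the stop block at (155,110). The side crop shows the header at (700,148), the block at (686,185) and the stop block at (160,235), which confirms that the header end is on the -y side.

Run:
```python
from h import *
def cloud(c):
    v,u=np.mgrid[0:384,0:512]; z=c['range_z']
    d=np.stack([(u-c['cx'])/c['fx'],-(v-c['cy'])/c['fy'],-np.ones_like(z)],-1)*z[...,None]
    return d@c['cam_to_world'][:3,:3].T+c['cam_to_world'][:3,3]
T=load('top0');S=load('side0')
for nm,c in(('top',T),('side',S)):
    P=cloud(c); ok=c['range_z']>0
    H=proj(c,[410,-105,15]); 
    # bench level and stage level
    print(nm,'valid',ok.mean())
    # stage cluster
    m=ok&(P[...,2]>118)&(P[...,2]<131)&(P[...,0]>300)&(P[...,0]<720)&(P[...,1]>-50)&(P[...,1]<400)
    q=P[m]; print('stage n',m.sum(),'z',np.percentile(q[:,2],[5,50,95]).round(1),cv2.minAreaRect(q[:,:2].astype(np.float32)))
    cx,cy=((672+.5)/3.333+95-.5,(240+.5)/3.333+135-.5) if nm=='top' else (110+686/3.81,170+185/3.81)
    C=p3(c,cx,cy);print('block centre px',C.round(1))
    r=np.hypot(P[...,0]-C[0],P[...,1]-C[1])
    a=ok&(r<100); print('bench z',np.percentile(P[a][:,2],[2,10,50,95]).round(1))
    m=ok&(r<75)&(P[...,2]>6); q=P[m]; k,l=cv2.connectedComponents(m.astype(np.uint8)),0
    print('holder n',m.sum(),cv2.minAreaRect(q[:,:2].astype(np.float32)))
    b=q[q[:,2]>28]; print('block n',len(b),np.percentile(b[:,2],[10,50,90]).round(1),cv2.minAreaRect(b[:,:2].astype(np.float32)))
    for z0 in(7,):
        pl=q[(q[:,2]<14)]; print('plate z',np.median(pl[:,2]))
# hand read, top
f=lambda x,y:((x+.5)/3.333+94.5,(y+.5)/3.333+134.5)
g=lambda x,y:((x+.5)/3.8095+109.5,(y+.5)/3.8095+169.5)
print('plate corners',[pz(T,*f(x,y),10)[:2].round(1).tolist() for x,y in[(700,167),(750,262),(626,326),(577,232)]])
print('block centre T z34?', pz(T,*f(667,238),34).round(1))
print('stage corners T',[pz(T,*f(x,y),125)[:2].round(1).tolist() for x,y in[(104,28),(506,112),(434,438),(18,340)]])
print('stage corners S',[pz(S,*g(x,y),125)[:2].round(1).tolist() for x,y in[(38,228),(175,492),(665,262),(482,78)]])
print('fence foot T',[pz(T,*f(x,y),125)[:2].round(1).tolist() for x,y in[(480,151),(180,90)]],'stop face',[pz(T,*f(x,y),125+z)[:2].round(1).tolist() for x,y,z in[(180,88,16),(167,137,16)]])
print('holder S corners',[pz(S,*g(x,y),10)[:2].round(1).tolist() for x,y in[(757,158),(722,248),(650,142)]])
```

```text
top valid 0.996185302734375
stage n 10835 z [121.9 124.9 127.9] ((577.8792724609375, 141.37530517578125), (281.04443359375, 220.489990234375), 77.3478012084961)
block centre px [ 578.4 -138.1   34.4]
bench z [-4.2 -2.5  0.8 13.6]
holder n 1410 ((573.486083984375, -134.12728881835938), (86.04652404785156, 133.8785400390625), 27.408803939819336)
block n 137 [32.1 34.1 39.1] ((576.679931640625, -133.90440368652344), (15.987730979919434, 49.75618362426758), 26.528005599975586)
plate z 9.983987161225741
side valid 0.9959564208984375
stage n 8881 z [122.9 124.8 126.6] ((575.7504272460938, 141.69699096679688), (281.77752685546875, 223.74716186523438), 77.60804748535156)
block centre px [ 562.  -118.9   32.2]
bench z [-2.2 -1.2  1.  22.7]
holder n 768 ((574.75244140625, -131.8455810546875), (79.9769287109375, 109.80108642578125), 26.233577728271484)
block n 90 [31.6 34.  40.5] ((574.8814086914062, -131.64613342285156), (16.077945709228516, 49.01757049560547), 28.139490127563477)
plate z 9.946322635115166
plate corners [[636.0, -162.4], [564.9, -197.7], [518.2, -105.6], [587.5, -70.3]]
block centre T z34? [ 579.9 -134.5   34. ]
stage corners T [[712.5, 252.3], [654.1, -19.3], [439.1, 27.2], [503.0, 298.5]]
stage corners S [[713.2, 252.5], [500.0, 300.4], [450.2, 31.7], [651.1, -18.8]]
fence foot T [[627.5, -1.9], [669.5, 199.5]] stop face [[667.3, 195.8], [634.4, 203.1]]
holder S corners [[567.0, -201.1], [520.4, -107.4], [634.4, -161.7]]
```

```bash
cat >> h.py <<'E'
def R(yaw,flip=False):
    a=yaw+(np.pi if flip else 0); x=np.array([np.cos(a),np.sin(a),0]); z=np.array([0,0,-1.]); return np.column_stack([x,np.cross(z,x),z])
def cloud(c):
    v,u=np.mgrid[0:384,0:512]; z=c['range_z']
    d=np.stack([(u-c['cx'])/c['fx'],-(v-c['cy'])/c['fy'],-np.ones_like(z)],-1)*z[...,None]
    return d@c['cam_to_world'][:3,:3].T+c['cam_to_world'][:3,3]
ORG=np.array([576.8,141.5]); RY=np.radians(-12.5)
def torig(P): 
    c,s=np.cos(RY),np.sin(RY); return (np.asarray(P)[...,:2]-ORG)@np.array([[c,-s],[s,c]])
def toworld(p,z): 
    c,s=np.cos(RY),np.sin(RY); return np.r_[ORG+np.array([[c,-s],[s,c]])@np.asarray(p,float),z]
E
python3 - <<'E'
from h import *
for n in('top0','side0'):
    c=load(n);P=cloud(c);r=torig(P);z=P[...,2]
    m=(z>133)&(z<143)&(abs(r[...,1])<125)&(r[...,0]>62)&(r[...,0]<115)
    nos=m&(r[...,1]<60)
    q=r[nos]
    print(n,'fence rect (rig frame)',cv2.minAreaRect(q.astype(np.float32)))
    # front-edge per y-bin line fit
    ys=np.arange(-115,60,12); e=[(y+6,np.percentile(q[(q[:,1]>=y)&(q[:,1]<y+12),0],4)) for y in ys if ((q[:,1]>=y)&(q[:,1]<y+12)).sum()>5]
    e=np.array(e); k=np.polyfit(e[:,0],e[:,1],1); print('front x, slope deg',np.polyval(k,20).round(1),np.degrees(k[0]).round(2),'back',np.percentile(q[:,0],97).round(1))
    s=r[(z>136)&(z<145)&(r[...,0]>45)&(r[...,0]<74)&(r[...,1]>50)&(r[...,1]<115)]
    print('stop x,y range',np.percentile(s,[2,98],axis=0).round(1).tolist(),len(s))
    st=P[(z>120)&(z<130)&(abs(r[...,0])<100)&(abs(r[...,1])<130)]; A=np.c_[st[:,:2]-ORG,np.ones(len(st))]; print('plane',np.linalg.lstsq(A,st[:,2],rcond=None)[0].round(4))
Hp=np.array([576,-133.]);hy=np.radians(26.7)
for fl in(0,1):
    for nm,p,y in(('pick hi',np.r_[Hp,230],hy),('pick',np.r_[Hp,13.5],hy),('place hi',toworld([25,10],190),RY),('place',toworld([36,20],139),RY)):
        j=inverse_kinematics(p,R(y,fl)); print(fl,nm,None if j is None else np.round(j,2))
E
```

```text
top0 fence rect (rig frame) ((86.54418182373047, -32.668792724609375), (184.32061767578125, 17.15243911743164), 89.61830139160156)
front x, slope deg 79.0 0.04 back 94.1
stop x,y range [[45.4, 75.6], [73.1, 98.7]] 97
plane [1.000000e-03 9.000000e-04 1.249055e+02]
side0 fence rect (rig frame) ((84.97563934326172, -32.352073669433594), (183.9071044921875, 19.853271484375), 89.610595703125)
front x, slope deg 77.0 0.1 back 92.4
stop x,y range [[46.1, 76.5], [73.2, 100.0]] 73
plane [ 6.00000e-04 -5.00000e-04  1.24966e+02]
0 pick hi [ 0.57  0.53 -0.64  1.67  0.35  1.06  0.29]
0 pick [ 0.46  0.81 -0.49  1.8   0.58  0.67  0.1 ]
0 place hi [ 0.11  0.64 -0.67  1.63  0.44  1.04 -0.92]
0 place [ 0.05  0.7  -0.6   1.63  0.46  0.95 -0.93]
1 pick hi [ 0.05  0.47  0.11  1.7  -0.06  0.97 -2.49]
1 pick [-0.01  0.79  0.2   1.83 -0.27  0.55 -2.31]
1 place hi [ 0.4   0.89 -1.28  1.61  0.88  1.32  1.91]
1 place [ 0.38  1.   -1.28  1.61  0.99  1.3   1.86]
```

```bash
python3 - <<'E'
from h import *
Hp=np.array([575.8,-133.]);hy=np.radians(26.7)
movep(np.r_[Hp,230],R(hy))
grab('top','t1')
movel(np.r_[Hp,60],max_speed=150)
h=movel(np.r_[Hp,13.5],max_speed=40,guard=5)
s=read_state(); print(h,s['time'],s['eef_pos'],s['ft_force'])
if not h:
    clamp(); s=read_state(); print('clamped',s['time'],s['eef_pos'],s['ft_force'],s['finger_gap'])
    a=cloud(grab('side','s1'))
E
python3 -c "
import cv2
a=cv2.imread('pics/s1.png')[150:290,220:400];cv2.imwrite('pics/s1c.png',cv2.resize(cv2.convertScaleAbs(a,alpha=1.3),(720,560),interpolation=cv2.INTER_CUBIC))"
```

```text
False 4.8583 [ 575.9445842  -133.01888338   13.7377575 ] [ 0.24863434 -0.16725635  0.30850762]
clamped 5.5083 [ 575.93596731 -133.0276788    13.70568901] [-0.40530989 -0.54679974  4.75137186] 14.664118026591721
```

View pics/s1c.png

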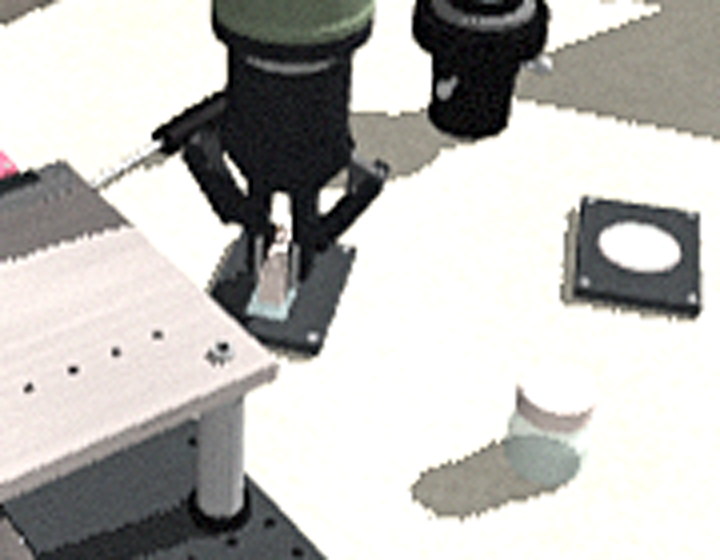

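The fingers are closed across the white block at (275,260), gap 14.7 mm, and the holder is still flat. Next I lift it, carry it over and lower it under guard short of the fence and stop.

Run:
```python
from h import *
p=read_state()['eef_pos']
movel([p[0],p[1],205],max_speed=120)
wait(.3); s=read_state(); print('lifted',s['time'],s['ft_force'].round(2),s['torque'].round(3),s['finger_gap'])
movel(toworld([26,7],205),frame=R(RY),max_speed=130)
movel(toworld([26,7],148),max_speed=60)
wait(.3); s=read_state(); b=s['ft_force']; print('above',s['time'],s['eef_pos'].round(2),b.round(2),s['torque'].round(3),s['finger_gap'])
np.save('base.npy',np.r_[b,s['torque']])
h=movel(toworld([26,7],135),max_speed=10,guard=4)
wait(.2);s=read_state(); print(h,s['time'],s['eef_pos'].round(2),(s['ft_force']-b).round(2),s['torque'].round(3),s['finger_gap'])
t=grab('top','t2');si=grab('side','s2')
A=cv2.resize(t['image'][135:275,95:265],(680,560),interpolation=cv2.INTER_CUBIC)
B=cv2.resize(si['image'][150:290,110:280],(680,560),interpolation=cv2.INTER_CUBIC)
cv2.imwrite('pics/t2c.png',cv2.convertScaleAbs(A,alpha=1.5));cv2.imwrite('pics/s2c.png',cv2.convertScaleAbs(B,alpha=1.3))
```

```text
lifted 7.6083 [ 0.28 -0.21 -3.97] [-0.002  0.007 -0.01 ] 14.889314088794507
above 11.2917 [603.76 142.67 148.16] [ 0.55 -0.97 -3.54] [-0.065 -0.004 -0.001] 14.721688921185606
True 12.3917 [603.73 142.72 138.7 ] [-1.16  0.11 10.87] [-0.08   0.148  0.056] 14.634425814618101
```

View pics/s2c.png

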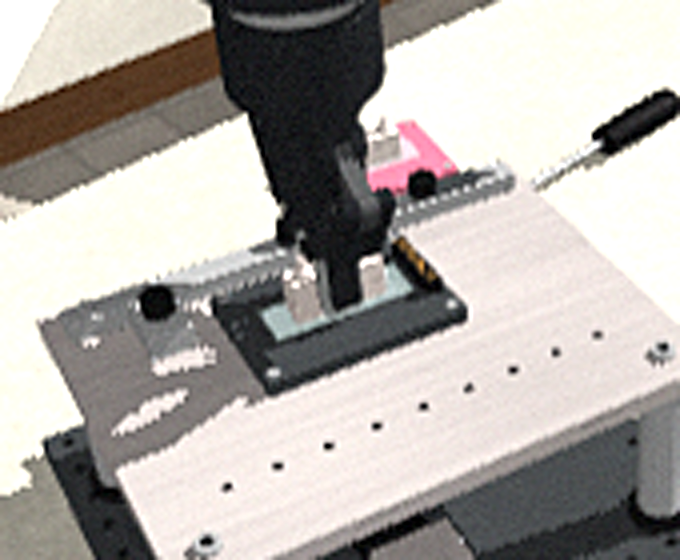

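The holder is on the plate, header to the right (420,255), and the fence and stop still clear. Next I slide it to the fence, then to the stop.

```bash
cat >> h.py <<'E'
def rep(tag):
    s=read_state(); b=np.load('base.npy'); f=s['ft_force']-b[:3]; c,sn=np.cos(RY),np.sin(RY)
    fr=np.array([c*f[0]+sn*f[1],-sn*f[0]+c*f[1],f[2]]); t=s['torque']-b[3:]
    yaw=np.degrees(np.arctan2(s['tool_rot'][1,0],s['tool_rot'][0,0]))
    print(tag,'t',round(s['time'],2),'rig xy',torig(s['eef_pos']).round(2),'z',round(s['eef_pos'][2],2),'F',fr.round(1),'Tz',t.round(2),'yaw',round(yaw,2),'gap',round(s['finger_gap'],1),flush=True); return fr
E
python3 - <<'E'
from h import *
z=read_state()['eef_pos'][2]+0.1
movel(toworld([26,7],z),max_speed=5); rep('start')
h=movel(toworld([33,7],z),max_speed=15,guard=9); rep(f'mid {h}')
if not h:
    h=movel(toworld([43,7],z),max_speed=6,guard=6); rep(f'fence {h}')
    wait(.2); rep('settled')
E
```

```text
start t 12.86 rig xy [26.01  6.99] z 138.75 F [-1.5  1.1  1.5] Tz [ 0.06 -0.05  0.03] yaw -12.5 gap 14.9
mid False t 13.47 rig xy [33.01  7.  ] z 138.75 F [-0.   0.9  1.2] Tz [ 0.1  -0.11  0.03] yaw -12.5 gap 14.7
fence True t 14.5 rig xy [38.65  7.04] z 138.7 F [-2.4  0.6  9.8] Tz [ 0.05  0.19 -0.15] yaw -12.52 gap 15.0
settled t 14.7 rig xy [38.63  7.03] z 138.71 F [-2.7  0.5 11.5] Tz [ 0.05  0.17 -0.23] yaw -12.51 gap 14.6
```

Run:
```python
from h import *
p=read_state()['eef_pos']; q=torig(p)
movel(toworld(q,p[2]+.05),max_speed=5); wait(.1); rep('relieved')
z=p[2]+.05
h=movel(toworld([44,q[1]],z),max_speed=4,guard=5); rep(f'fence {h}')
wait(.2); rep('settled')
```

```text
relieved t 15.15 rig xy [38.61  7.  ] z 138.79 F [-3.2  0.2  5.9] Tz [-0.03  0.39 -0.09] yaw -12.5 gap 14.5
fence True t 15.57 rig xy [38.63  7.07] z 138.72 F [-2.2  0.7  8.8] Tz [ 0.04  0.08 -0.16] yaw -12.5 gap 14.8
settled t 15.77 rig xy [38.63  7.07] z 138.72 F [-2.6 -0.2  9.3] Tz [ 0.06  0.07 -0.17] yaw -12.5 gap 14.8
```

Run:
```python
from h import *
p=read_state()['eef_pos']; q=torig(p); z=138.80
for i in range(6):
    movel(toworld([q[0]+.12*i,7],z),max_speed=4); f=rep(i)
    if abs(f[0])>12 or f[2]>20: break
```

```text
0 t 16.11 rig xy [38.68  7.07] z 138.83 F [-2.7  0.5  6.4] Tz [ 0.19  0.31 -0.18] yaw -12.5 gap 14.9
1 t 16.36 rig xy [38.68  7.06] z 138.83 F [-5.   1.4  7.3] Tz [ 0.23  0.54 -0.22] yaw -12.5 gap 14.3
2 t 16.61 rig xy [38.67  7.11] z 138.83 F [-5.5 -0.5  8.9] Tz [ 0.22  0.85 -0.18] yaw -12.49 gap 14.4
3 t 16.86 rig xy [38.72  7.05] z 138.83 F [-6.9  0.3  8.9] Tz [ 0.27  1.   -0.2 ] yaw -12.49 gap 14.6
4 t 17.11 rig xy [38.69  7.07] z 138.8 F [-7.7  0.2 10.2] Tz [ 0.27  1.13 -0.24] yaw -12.49 gap 14.8
5 t 17.36 rig xy [38.7  7.1] z 138.8 F [-7.8 -0.2 10.5] Tz [ 0.29  1.33 -0.23] yaw -12.48 gap 14.9
```

Run:
```python
from h import *
for d in(.15,.3,.45,.6,.75):
    movel(toworld([38.68+.6,7],138.8),frame=R(RY-np.radians(d)),max_speed=4); wait(.1); f=rep(d)
    if abs(f[0])>20: break
```

```text
0.15 t 17.71 rig xy [38.69  7.13] z 138.69 F [-7.3  1.   8.7] Tz [ 0.3   1.38 -0.15] yaw -12.63 gap 14.6
0.3 t 18.06 rig xy [38.74  7.11] z 138.73 F [-6.8  1.1  9.5] Tz [0.33 1.37 0.02] yaw -12.77 gap 14.4
0.45 t 18.41 rig xy [38.73  7.17] z 138.74 F [-7.1 -0.3  9.7] Tz [0.32 1.36 0.12] yaw -12.91 gap 14.4
0.6 t 18.76 rig xy [38.75  7.14] z 138.73 F [-7.7 -0.1  8.6] Tz [0.33 1.38 0.27] yaw -13.05 gap 15.0
0.75 t 19.11 rig xy [38.67  7.2 ] z 138.73 F [-6.6  0.3  9.2] Tz [0.31 1.41 0.29] yaw -13.19 gap 14.7
```

Run:
```python
from h import *
F=R(RY-np.radians(.3)); x=38.75
movel(toworld([x,7],138.85),frame=F,max_speed=4); wait(.1); rep('relaxed')
h=movel(toworld([x,15],138.85),max_speed=12,guard=9); rep(f'mid {h}')
if not h:
    h=movel(toworld([x,24],138.85),max_speed=6,guard=5); wait(.1); rep(f'stop {h}')
```

```text
relaxed t 19.49 rig xy [38.73  7.08] z 138.74 F [-2.7  1.9  3.2] Tz [0.47 0.43 0.12] yaw -12.8 gap 15.0
mid False t 20.31 rig xy [38.72 15.13] z 138.77 F [-2.9  0.5  0.7] Tz [0.31 0.32 0.07] yaw -12.79 gap 14.6
stop True t 21.57 rig xy [38.71 22.13] z 138.71 F [-0.6 -0.1 11. ] Tz [ 0.02 -0.01 -0.01] yaw -12.81 gap 14.8
```

Run:
```python
from h import *
F=R(RY-np.radians(.3)); y=torig(read_state()['eef_pos'])[1]
for i in range(8):
    movel(toworld([38.85,y+.15*i],138.85),frame=F,max_speed=4); f=rep(i)
    if f[1]<-5: break
t=grab('top','t3');si=grab('side','s3')
A=cv2.resize(t['image'][140:220,110:240],(800,492),interpolation=cv2.INTER_CUBIC)
B=cv2.resize(si['image'][180:280,110:240],(780,600),interpolation=cv2.INTER_CUBIC)
cv2.imwrite('pics/t3c.png',cv2.convertScaleAbs(A,alpha=1.7));cv2.imwrite('pics/s3c.png',cv2.convertScaleAbs(B,alpha=1.6))
```

```text
0 t 22.1 rig xy [38.73 22.15] z 138.71 F [-2.5  1.2  2.3] Tz [0.19 0.32 0.07] yaw -12.8 gap 14.7
1 t 22.35 rig xy [38.77 22.15] z 138.75 F [-2.9  0.1  1.7] Tz [-0.    0.47  0.06] yaw -12.8 gap 14.5
2 t 22.6 rig xy [38.78 22.18] z 138.75 F [-3.9 -0.7  2.3] Tz [-0.27  0.76  0.07] yaw -12.81 gap 14.5
3 t 22.85 rig xy [38.75 22.21] z 138.74 F [-3.9 -2.9  3.2] Tz [-0.46  0.88  0.06] yaw -12.81 gap 15.2
4 t 23.1 rig xy [38.76 22.18] z 138.75 F [-4.4 -3.5  3.4] Tz [-0.6   0.95  0.06] yaw -12.82 gap 15.0
5 t 23.35 rig xy [38.73 22.21] z 138.75 F [-4.2 -4.   4.5] Tz [-0.79  1.02  0.15] yaw -12.82 gap 14.6
6 t 23.6 rig xy [38.76 22.21] z 138.78 F [-5.  -4.6  4. ] Tz [-0.93  1.08  0.05] yaw -12.83 gap 14.9
7 t 23.85 rig xy [38.72 22.2 ] z 138.72 F [-5.2 -5.6  5.5] Tz [-1.08  1.2   0.05] yaw -12.83 gap 14.4
```

View pics/s3c.png

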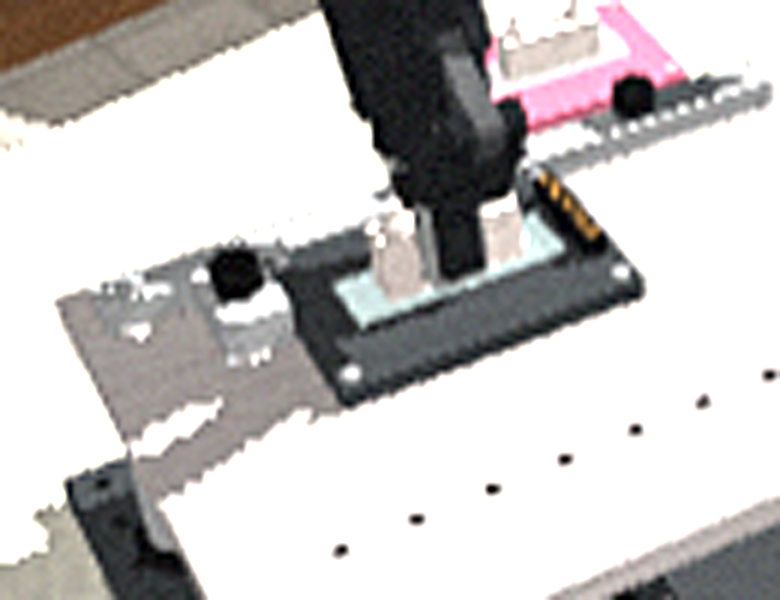

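View pics/t3c.png

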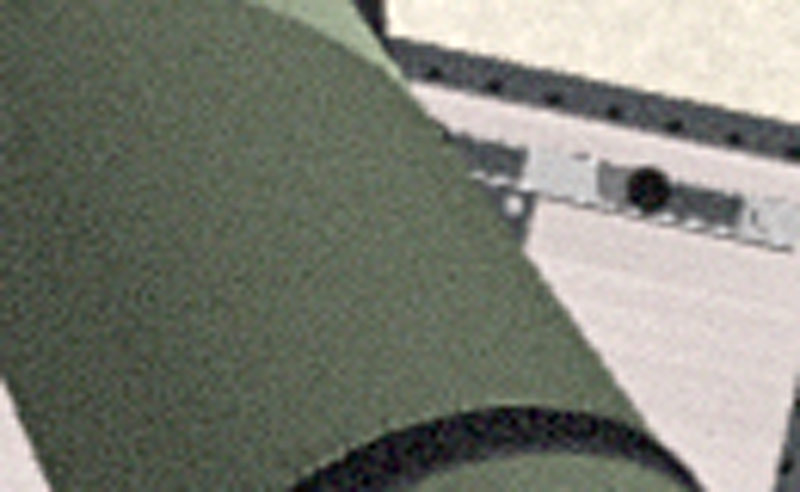

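The side view shows the holder's bare end touching the stop block at (300,330) and its long edge at the fence, with the header at the far end (575,205). The top view is blocked by the arm, but shows the header-end corner at (515,205) on the fence line. Next I build up the diagonal push.

Run:
```python
from h import *
F=R(RY-np.radians(.3)); x,y,z=38.85,22.75,138.85
for i in range(14):
    movel(toworld([x,y],z),frame=F,max_speed=4); wait(.15); f=np.mean([rep(i)]+[ (wait(.05),rep(' '))[1] for _ in range(1)],0)
    if -f[0]>9.3 and f[2]>9: break
    if f[2]>16 or f[0]<-16: break
    x+=np.clip((10+f[0])*.07,-.3,.3); z-=np.clip((10-f[2])*.012,-.04,.04)
print('cmd',x,y,z); wait(1.5); rep('hold')
```

```text
0 t 24.36 rig xy [38.75 22.19] z 138.72 F [-4.8 -3.7  3.5] Tz [-0.73  1.01  0.08] yaw -12.82 gap 14.5
  t 24.41 rig xy [38.76 22.2 ] z 138.74 F [-4.9 -4.3  3.8] Tz [-0.69  0.94  0.07] yaw -12.82 gap 14.7
1 t 24.81 rig xy [38.75 22.2 ] z 138.72 F [-7.  -4.6  6.1] Tz [-0.66  1.54  0.03] yaw -12.81 gap 14.7
  t 24.86 rig xy [38.78 22.2 ] z 138.74 F [-7.6 -5.2  5.5] Tz [-0.62  1.45  0.04] yaw -12.81 gap 14.6
2 t 25.26 rig xy [38.78 22.19] z 138.73 F [-8.3 -5.5  6.5] Tz [-0.71  1.81  0.1 ] yaw -12.81 gap 14.7
  t 25.31 rig xy [38.78 22.22] z 138.75 F [-9.1 -4.5  7.1] Tz [-0.73  1.83  0.08] yaw -12.81 gap 14.9
3 t 25.71 rig xy [38.77 22.2 ] z 138.73 F [-8.5 -5.1  8. ] Tz [-0.79  1.99  0.05] yaw -12.81 gap 15.1
  t 25.76 rig xy [38.79 22.19] z 138.75 F [-9.5 -5.4  7.8] Tz [-0.69  1.97  0.06] yaw -12.81 gap 14.4
4 t 26.16 rig xy [38.78 22.19] z 138.72 F [-9.6 -5.4  9. ] Tz [-0.75  2.13  0.09] yaw -12.81 gap 14.9
  t 26.21 rig xy [38.79 22.18] z 138.73 F [-10.2  -5.7   8.8] Tz [-0.76  2.14  0.09] yaw -12.81 gap 14.5
5 t 26.61 rig xy [38.77 22.22] z 138.71 F [-10.1  -5.7   9.1] Tz [-0.73  2.19  0.05] yaw -12.8 gap 14.6
  t 26.66 rig xy [38.78 22.19] z 138.71 F [-10.3  -5.5   9.3] Tz [-0.79  2.12  0.08] yaw -12.8 gap 14.8
cmd 39.51189919869715 22.75 138.69279405485497
hold t 28.16 rig xy [38.79 22.2 ] z 138.74 F [-9.6 -5.9  9. ] Tz [-0.74  2.13  0.05] yaw -12.8 gap 14.7
```

Run:
```python
from h import *
F=R(RY-np.radians(.3))
movel(toworld([39.5,22.4],138.68),frame=F,max_speed=4); wait(1); rep('final'); wait(1); rep('final+1')
c=grab('side','s4');P=cloud(c);r=torig(P);z=P[...,2]
m=(z>130)&(z<139)&(r[...,0]<30)&(r[...,0]>-15)&(r[...,1]>-50)&(r[...,1]<85); q=P[m]; e=r[m]
print('plate top n',m.sum(),'z plane',np.linalg.lstsq(np.c_[e-[38,20],np.ones(len(e))],q[:,2],rcond=None)[0].round(3),'x,y extent',np.percentile(e,[1,99],axis=0).round(1).tolist())
# front (-x) edge yaw in rig frame
b=[(y,np.percentile(e[abs(e[:,1]-y)<5,0],3)) for y in range(-25,66,10)]
b=np.array(b);print('edge slope deg (tool -0.3 => +0.3)',np.degrees(np.polyfit(b[:,0],b[:,1],1)[0]).round(2))
B=cv2.resize(c['image'][180:280,110:240],(780,600),interpolation=cv2.INTER_CUBIC);cv2.imwrite('pics/s4c.png',cv2.convertScaleAbs(B,alpha=1.1))
```

```text
final t 29.41 rig xy [38.77 22.19] z 138.73 F [-10.6  -3.2   8. ] Tz [-0.38  2.    0.05] yaw -12.79 gap 14.7
final+1 t 30.41 rig xy [38.77 22.19] z 138.73 F [-8.8 -3.8  8.3] Tz [-0.44  1.96  0.05] yaw -12.79 gap 14.7
plate top n 637 z plane [ 6.10000e-02 -2.00000e-03  1.36288e+02] x,y extent [[-3.2, -31.9], [29.7, 75.8]]
edge slope deg (tool -0.3 => +0.3) 0.4
```

View pics/s4c.png

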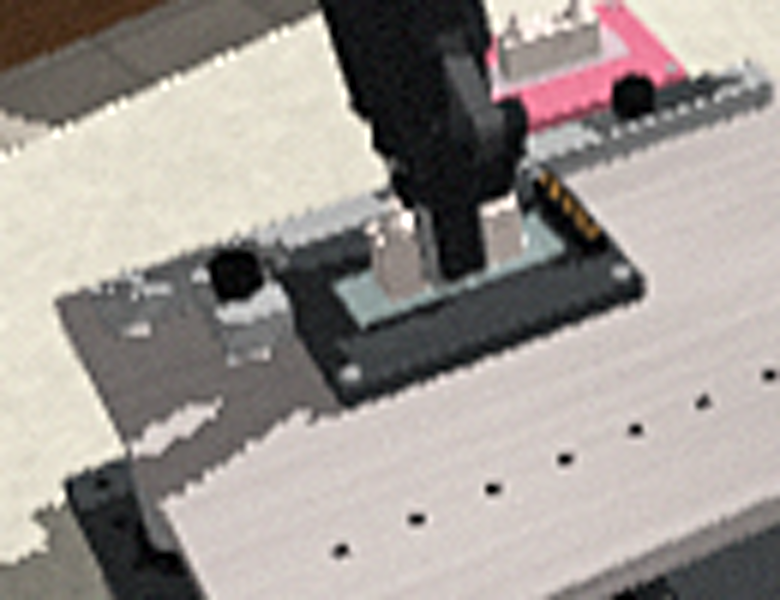

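Run:
```python
from h import *
for n in('s2','s4'):
    P=cloud(load(n));r=torig(P);o=np.array([0,0]) if n=='s4' else np.array([-12.7,-15.2])
    for x in(0,4,8,12,16):
        m=(abs(r[...,0]-x-o[0])<2)&(abs(r[...,1]-18-o[1])<45)&(P[...,2]>128)&(P[...,2]<142); print(n,x,np.median(P[m][:,2]).round(2),m.sum())
```

```text
s2 0 133.61 118
s2 4 134.71 60
s2 8 134.95 58
s2 12 134.95 54
s2 16 135.32 68
s4 0 133.52 121
s4 4 134.96 57
s4 8 134.75 52
s4 12 134.87 53
s4 16 135.05 67
```

The plate top is flat at 135 mm, so the tilt in the previous fit came from points on the front edge. The push is steady, so I hand in.

Run:
```python
from h import *
rep('handing in'); finish_job()
```

```text
handing in t 30.46 rig xy [38.77 22.23] z 138.71 F [-9.5 -3.8  8.7] Tz [-0.48  1.99  0.09] yaw -12.79 gap 14.6
the job is handed in; nothing more can be done
```

The dark chip holder is on the stage plate, header end away from the stop block, against the fence and up to the stop. I handed it in at 30.5 s, with the gripper still holding and pushing.

**How it went:** I gripped the white block across its 16 mm and lowered the holder short of the fence and stop. I slid it to the fence, turned the tool by -0.3° to even out the contact along the fence, then slid it to the stop.

**Last checks:**
- **Push:** it read about 9.5 N against the fence, 8.7 N down and 3.8 N left over toward the stop, and stayed steady over two seconds.
- **Flatness:** the plate top read 135 mm by depth, as it should for a 10 mm plate on the 125 mm stage. One plane fit suggested a tilt; it had picked up points from the front edge, and a strip-by-strip recheck showed the plate flat.
- **Contact:** the last side picture shows the holder touching the stop and lying along the fence.

**What disagreed:**
- The stop contact came about 3 mm farther along than I had estimated from the images. I put this down to where I gripped the block along its length; rising force and the picture both showed contact.
- Depth put the holder's front edge about 0.4° from my estimate of the rig's angle, against the 0.3° I had turned it. I set that turn from the contact torque.
- The top view was blocked by the arm at the end, so I could not check flushness from above.

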